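# Loosen the lid knob of the larger centrifuge rotor

## Robot

A 6-joint arm with a two-finger parallel gripper is mounted at the origin on the work surface. World frame = base frame: x ahead of the robot, y to its left, z up, the work surface at z = 0. Lengths are in mm, angles in rad, forces in N, time in s.
With the tool pointing down it reaches from about 200 to 875 mm from the base axis. Payload 3.4 kg.
Tool frame: the origin (TCP) lies on the centre line of the jaws, within the pads' length; the fingertips stand 17 mm ahead of it and the grasp point (between the pads) lies 2 mm behind it; z points along the fingers, y is the direction in which the jaws open and shut (so a half turn about z gives the same grasp; the last joint's range is limited). The gripper opens to 94 mm and grips with 3 to 60 N. Pads are 16 mm wide; open, the fingers measure 119 mm over their backs; the gripper's body (75 mm by 177 mm) begins 78 mm behind the grasp point.
Start: joints at [1.117, 0.276, 1.505, -0, 1.361, -0.121], TCP at [187.865, 543.48, 222.493] pointing down, gripper open.
Joint ranges: [-2.89, 2.89], [-0.75, 2.08], [0.22, 2.7], [-1.18, 4.32], [0.11, 2.71], [-2.7, 2.7]. Speed limits (rad/s): [2.57, 2.57, 3.14, 3.14, 3.14, 3.14].

## Interface

Orientations are given as a unit quaternion [x, y, z, w].
In Python, from rig import arm, grab_frame, camera_info, models gives the robot as it stands.
- The arm moves only by the tool step_arm, never from a script. Its argument "moves" is text: rows parted by semicolons, each of 6 numbers parted by spaces: the shift along the tool's x, y, z in mm, then the turn, a rotation vector about the tool's x, y, z in rad. A call has exactly 5 rows; each row is the pose to reach, as a shift and turn from the pose commanded when the call began, along the tool's axes at that moment; what a row does not reach only later rows make up. A row lasts 1/8 s, in which the tool goes at most 62.5 mm and 10.7 degrees, less where a joint would pass 70% of its speed; a pose out of reach is approached as far as the arm can. A call with a gripper value outside its range is refused whole. "fingers" is the opening, from 0 (shut) to 1 (fully open), set as the call begins (left out, the last holds). The fingers move at their own pace and stop on an object; "newtons" is the grip in N (left out, the last holds). Time passes only in rows, so rows that repeat a pose let the fingers close, or fill a call up. It gives the time, the measured TCP pose, the force and the opening at its end, in the units of the state.
- arm.get_obs(): the state, without advancing time (a new reading comes with each control period).
- grab_frame(name): name is "side" or "top"; returns the picture (480x640x3 uint8, blue, green, red); there is no depth.
- camera_info(name): a dict with "fov_y" (degrees; the focal length in pixels is half the picture's height over the tangent of half this angle, whatever the lens; pixels are square), "cx", "cy" (the principal point, pixels), "R" (3x3) and "t" (3): a world point X has camera coordinates R X + t. Camera axes: x right, y down, z forward; pixel columns grow to the right and rows downward; lengths in mm; the calibration is good to about 2 mm. A picture is of the moment at which its call begins. camera_info takes no time and is no camera call.
- arm.job_done(): hands the job in, once; it reports no verdict.
Trained networks look in the newest picture that a camera, given by its name, has taken for a name from the list of things; names that differ only in an ending like _2 or _b are one class to them, and where a whole thing is asked for, a point or a joint stands for the part that bears it (a point fixed in the world has none). Each returns a list of dicts, best first, with "score" (0 to 1); they miss things now and then, are a little off and sometimes report something else, mostly with a low value. They report only what shows in the picture. A call takes as long as a camera call. They do not tell look-alikes from the thing itself.
- models.trace(camera, thing): "pixels" (480x640 bool, what is visible of it) and "bbox" ([left, top, width, height] in pixels, round what is visible of it).
The state is a dict: "clock": time; "qpos": joint angles; "joint_velocities": joint speeds; "effort": joint torques, N m; "ee_pos": TCP position; "tcp_rot": TCP orientation; "wrist_force": force on the tool from outside, world axes, zero at the start; "torque": the same for the moment, N m; "finger_gap": opening from 0.0 (shut) to 1.0 (fully open).
Only numpy, scipy, OpenCV 4.12 (cv2) and the standard library are available. Lean on these libraries where they do the work, as an engineer would, in place of code of your own. Each camera call takes 0.05 s, during which the arm holds its last target.

## Task

Loosen the lid of the larger of the two centrifuge rotors by turning the winged knob on top of it about 60 degrees. Nobody remembers whether its thread is right-handed or left-handed: try it, and turn it whichever way it gives. Leave the smaller rotor's knob unturned and the glass bottle where it stands.

Things in the scene. Friction and masses are not known exactly. Their poses are not given: they have to be found in the camera images.
- big_knob (a joint): Angle (rad) of the larger rotor's lid knob about its vertical axis: 0 at the start (tight), positive anticlockwise from above. It gives in one sense only, which varies between starts and cannot be seen: that way it turns 80 degrees against about 0.1 N m of friction and stays where left; the other way it stops hard after 1 to 3 degrees of play (up to 8 if forced).
- big_grip (a point): Grip point of that knob, on its axis, 108 mm above the bench; z up, x along the wing, turning with it. Black upright wing 62 mm long (x), 14 thick (y), 90 to 120 mm above the bench, on a round hub 34 across, 12 high, at the centre of the flat aluminium lid (78 mm above the bench) of a grey rotor 150 mm across, fixed on a stand. Wing within 35 degrees of straight ahead (world x).
- small_knob (a joint): Angle (rad) of the smaller rotor's winged knob, 0 at the start, positive anticlockwise from above; not to be turned. That rotor has the same form but is 96 mm across, its lid 58 mm and its 46 mm long wing 96 mm above the bench. One rotor is on the left, the other on the right.
- bottle: Loose glass bottle with a blue screw cap, standing between the rotors: 66 mm across, 125 mm high, about 0.3 kg; origin at the centre of its underside, z up. To be left alone. Also loose: a rack of capped tubes beyond the rotors (107 mm high) and a blue pipette lying near the robot.
Not all that is in view belongs to the job. Leave any turquoise look-alike of the part that bears big_knob alone.

How it is judged:
By the outcome, as a careful person would: the job done as asked, in the order asked, and still so for the second after the job is handed in, with the robot touching nothing.
It also fails if it takes over 32 s, if anything falls off the work surface, if the arm or the gripper's body presses on something with over 40 N, if the wrist force passes 120 N, or if a joint passes its speed limit or range.

## Working session

There is one attempt and no reset: what is moved stays moved. The work goes in short steps, Python scripts to look and compute and a tool call to move; the robot and the scene stay as the last step left them, time stands still between calls to the robot, and variables do not carry over. Pictures are saved under pics/ and viewed, and the job is handed in when it is done.

Besides the shell and the picture viewer there is one more tool, called after "Call:" as a command line: name --argument value ..., lists and objects as JSON in quotes. step_arm: Moves the arm, as the interface text tells. Its arguments: {"type":"object","properties":{"moves":{"type":"string"},"fingers":{"type":"number"},"newtons":{"type":"number"}},"required":["moves"]}

```bash
mkdir -p pics; ls
python3 - <<'E'
from rig import arm, grab_frame, camera_info, models
import cv2
for n in("side","top"):
    cv2.imwrite(f"pics/{n}0.png",grab_frame(n))
    print(n,camera_info(n))
o=arm.get_obs();print(o)
E
```

```text
pics
side {'fov_y': 52.907728550582064, 'cx': 325.79384515535156, 'cy': 238.69455327348382, 'R': array([[-0.96553347, -0.26013451,  0.00866969],
       [-0.16288688,  0.57793138, -0.79966442],
       [ 0.20300983, -0.77351494, -0.60038459]]), 't': array([582.8285974 , 178.9820603 , 779.74183626])}
top {'fov_y': 57.19567739046792, 'cx': 317.61952112116296, 'cy': 241.67318394495754, 'R': array([[ 0.00539933, -0.99993831, -0.00970679],
       [-0.99657034, -0.00457909, -0.08262315],
       [ 0.08257361,  0.01011961, -0.99653359]]), 't': array([ 16.84196189, 599.37425218, 873.78120271])}
{'clock': 0.1, 'qpos': array([ 1.11700878e+00,  2.76494776e-01,  1.50596567e+00, -3.82745895e-07,
        1.36073695e+00, -1.20951845e-01]), 'joint_velocities': array([ 0.00096682, -0.00380829, -0.00322729, -0.00082874, -0.00050556,
        0.00047604]), 'effort': array([ 1.15227758e-03, -4.05454409e+01, -2.37780583e+01,  7.01292674e-02,
        2.99510371e-02, -2.40085183e-05]), 'ee_pos': array([187.63346211, 543.01610672, 221.72861454]), 'tcp_rot': array([ 1.65650665e-01,  9.86184168e-01, -7.69518978e-04, -2.27236576e-04]), 'wrist_force': array([-0.49162468, -0.36783333,  0.54392131]), 'torque': array([-0.04799156,  0.02733894,  0.03025611]), 'finger_gap': 1.0016134153473248}
```

View pics/side0.png

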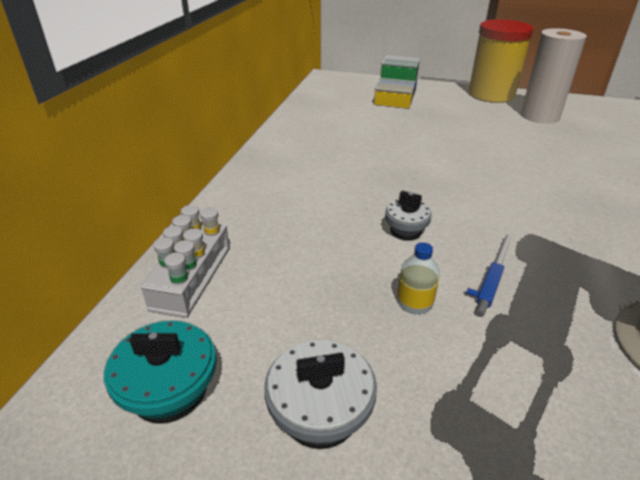

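View pics/top0.png

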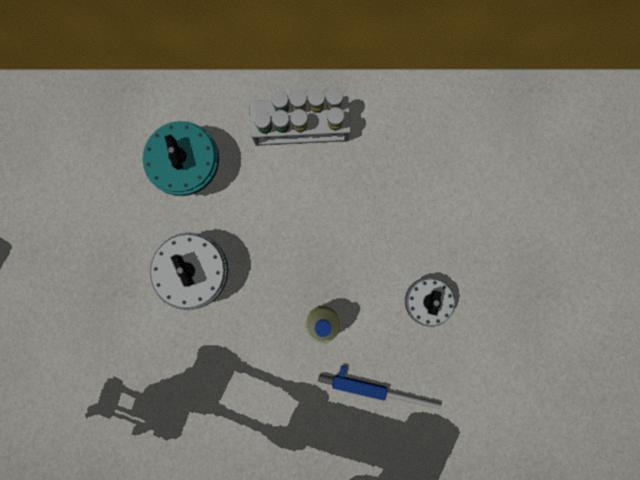

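Candidates for the larger rotor: the grey one at top px (189,270) / side (320,385), and the turquoise one at top (180,158) / side (160,365), which is the look-alike to avoid. The small grey one is at top (430,302). The large grey one fits. I'll confirm it in a crop and measure.

```bash
cat > h.py <<'E'
import numpy as np,cv2
from rig import arm, grab_frame, camera_info, models
def K(c):
    f=240/np.tan(np.radians(c["fov_y"]/2));return np.array([[f,0,c["cx"]],[0,f,c["cy"]],[0,0,1]])
def onz(n,u,v,z):
    c=camera_info(n);d=c["R"].T@np.linalg.inv(K(c))@[u,v,1];o=-c["R"].T@c["t"]
    return o+d*(z-o[2])/d[2]
def proj(n,X):
    c=camera_info(n);p=K(c)@(c["R"]@np.asarray(X,float)+c["t"]);return p[:2]/p[2]
E
python3 - <<'E'
from h import *
t=cv2.imread("pics/top0.png");s=cv2.imread("pics/side0.png")
a=cv2.resize(t[220:320,140:240],(400,400),interpolation=cv2.INTER_CUBIC)
b=cv2.resize(s[330:450,260:380],(400,400),interpolation=cv2.INTER_CUBIC)
cv2.imwrite("pics/crop.png",np.hstack([a,b]))
for n in("top","side"):
    for r in models.trace(n,"big_knob")[:4]: print(n,r["score"],r["bbox"],r["pixels"].sum())
    for r in models.trace(n,"big_grip")[:4]: print(n,r["score"],r["bbox"],r["pixels"].sum())
# lid disc centre
print(onz("top",189,270,78),onz("side",321,385,78))
E
```

```text
top 0.96 [169.0, 254.0, 26.0, 31.9] 482
top 0.96 [164.6, 132.9, 20.1, 36.8] 419
top 0.63 [174.7, 254.4, 19.1, 29.2] 410
top 0.63 [165.2, 131.7, 21.9, 39.6] 456
side 0.77 [128.7, 334.5, 49.6, 28.1] 1215
side 0.66 [296.8, 352.8, 46.0, 36.4] 1344
side 0.86 [297.1, 349.7, 50.3, 38.1] 1307
side 0.85 [128.7, 331.7, 50.6, 35.3] 1265
[539.30354184 265.38599649  78.        ] [535.85434562 278.1133255   78.        ]
```

View pics/crop.png

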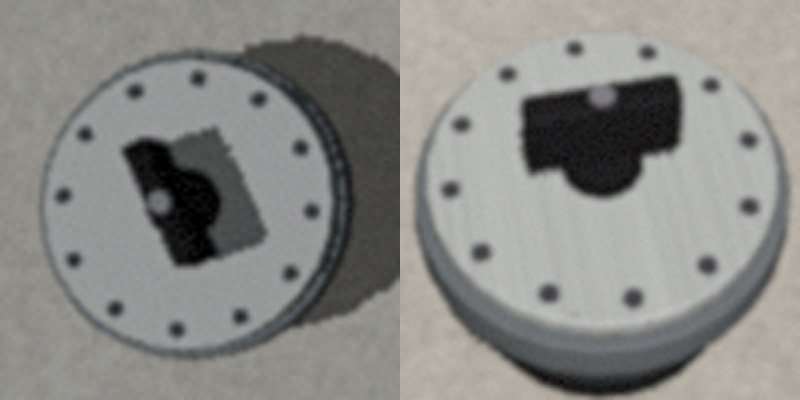

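The crop shows the grey lid with its black wing. The screw dot on the wing's top is at top px (179.8,270.5) and side px (320.6,359.1). Next I'll compute the pose.

Run:
```python
from h import *
T=lambda x,y:(140+(x+.5)/4-.5,220+(y+.5)/4-.5)
S=lambda x,y:(260+(x-400+.5)*.3-.5,330+(y+.5)*.3-.5)
a=onz("top",*T(159,202),120);b=onz("side",*S(602,97),120);print("dot",a,b)
# bolt circles
tb=[(198,78),(259,99),(301,147),(311,211),(290,273),(240,320),(177,329),(115,308),(73,260),(63,195),(85,134),(135,91)]
sb=[(574,48),(648,52),(711,85),(749,140),(750,206),(708,265),(633,298),(548,293),(482,251),(451,189),(461,125),(508,74)]
for n,f,l in(("top",T,tb),("side",S,sb)):
    P=np.array([onz(n,*f(*p),78)[:2] for p in l]);print(n,P.mean(0),np.linalg.norm(P-P.mean(0),axis=1).round(1))
for n,f,p,q in(("top",T,(122,150),(178,268)),("side",S,(522,100),(678,76))):
    d=onz(n,*f(*p),120)-onz(n,*f(*q),120);print(n,d,np.degrees(np.arctan2(d[1],d[0])))
# triangulate dot
c1,c2=camera_info("top"),camera_info("side")
M=[K(c)@np.c_[c["R"],c["t"]] for c in(c1,c2)]
X=cv2.triangulatePoints(M[0],M[1],np.array(T(159,202)),np.array(S(602,97)));print((X[:3]/X[3]).T)
for n in("small",):
    print("bottle",onz("top",323,328,125),"small",onz("top",433,302,96))
```

```text
dot [538.27543173 270.2552941  120.        ] [539.14951035 270.21320115 120.        ]
top [538.38106005 270.29827749] [60.4 60.2 60.5 59.6 60.  61.5 59.8 59.9 60.4 60.  60.2 60.2]
side [539.36905582 269.15015204] [60.3 60.1 59.8 60.  60.3 60.  59.9 60.  59.5 59.7 60.  59.8]
top [53.42298029 27.26418702  0.        ] 27.03729704299785
side [5.40818405e+01 2.69012298e+01 5.68434189e-14] 26.4465353658949
[[538.72847225 270.29612071 120.16747993]]
bottle [436.50354287   8.38752884 125.        ] small [ 482.17701251 -195.35221132   96.        ]
```

```bash
cat >> h.py <<'E'
from scipy.spatial.transform import Rotation as Ro
def go(pos,yaw,p0=None):
    o=arm.get_obs();R0=Ro.from_quat(o["tcp_rot"]);p=o["ee_pos"] if p0 is None else np.array(p0)
    y=np.radians(yaw);Rt=Ro.from_matrix(np.array([[np.cos(y),np.sin(y),0],[np.sin(y),-np.cos(y),0],[0,0,-1.]]))
    print("shift",R0.inv().apply(np.array(pos)-p).round(1),"rv",(R0.inv()*Rt).as_rotvec().round(3))
def st():
    o=arm.get_obs();R=Ro.from_quat(o["tcp_rot"]).as_matrix()
    print(o["clock"],o["ee_pos"].round(1),"yaw",np.degrees(np.arctan2(R[1,0],R[0,0])).round(2),"z",R[:,2].round(3),"F",o["wrist_force"].round(1),"M",o["torque"].round(2),"gap",round(float(o["finger_gap"]),3),"q",o["qpos"].round(3))
E
python3 -c "
from h import *
st();go([538.7,270,170],206.6,[187.865,543.48,222.493])"
```

```text
0.3 [187.8 543.3 222.2] yaw 160.93 z [-0.    -0.001 -1.   ] F [-0.4  0.2  0.1] M [-0.04  0.02 -0.01] gap 0.996 q [ 1.117  0.276  1.505 -0.     1.361 -0.121]
shift [-420.9 -143.8   52.6] rv [-0.001 -0.    -0.797]
```

Call:
step_arm --moves "-50 -17 6 0 0 -0.1; -100 -34 12 0 0 -0.2; -150 -51 18 0 0 -0.3; -200 -68 24 0 0 -0.4; -250 -85 30 0 0 -0.5" --fingers 1

```text
clock: 0.92
ee_pos: [397.6, 380.4, 192.4]
tcp_rot: [-0.085, 0.996, 0.0, 0.0]
wrist_force: [0.5, 0.2, 0.5]
finger_gap: 0.999
```

```bash
python3 -c "
from h import *
st();go([538.7,270,170],206.6)"
```

```text
0.925 [397.6 380.4 192.4] yaw -170.23 z [ 0.  0. -1.] F [0.5 0.2 0.5] M [ 0.1  -0.01  0.04] gap 0.999 q [ 0.637  0.257  1.608  0.     1.276 -1.105]
shift [-120.3 -132.7   22.4] rv [ 0.     0.    -0.294]
```

Call:
step_arm --moves "-35 -40 7 0 0 -0.08; -70 -80 14 0 0 -0.16; -105 -116 20 0 0 -0.24; -120 -133 22 0 0 -0.295; -120 -133 22 0 0 -0.295"

```text
clock: 1.55
ee_pos: [537.8, 269.2, 169.9]
tcp_rot: [-0.227, 0.974, -0.0, -0.0]
wrist_force: [-1.0, -0.4, -0.4]
finger_gap: 1.0
```

```bash
python3 -c "
from h import *
st();go([538.7,270,110],206.6)
for n in('top','side'): cv2.imwrite(f'pics/{n}1.png',grab_frame(n))"
```

```text
1.55 [537.8 269.2 169.9] yaw -153.71 z [-0.001 -0.    -1.   ] F [-1.  -0.4 -0.4] M [0.13 0.02 0.  ] gap 1.0 q [ 0.348  0.348  1.531  0.     1.263 -1.681]
shift [-1.2  0.4 59.9] rv [ 0.    -0.001 -0.005]
```

View pics/side1.png

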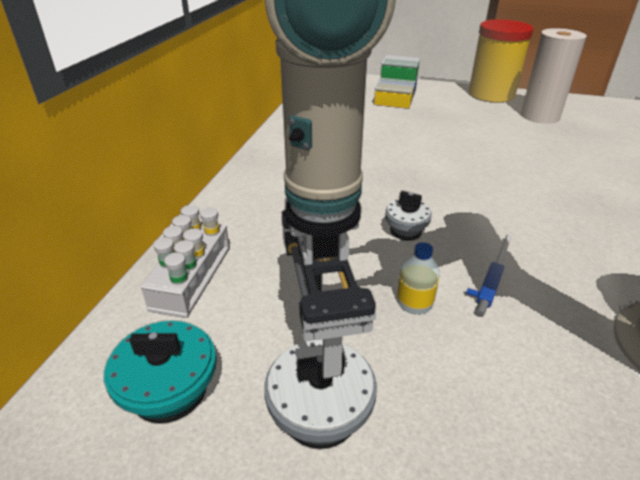

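The gripper is centred above the wing of the grey rotor, with one finger on each side (side px 325,360). Descending.

Call:
step_arm --moves "-1 0.4 15 0 0 -0.005; -1 0.4 30 0 0 -0.005; -1 0.4 45 0 0 -0.005; -1 0.4 59 0 0 -0.005; -1 0.4 59 0 0 -0.005"

```text
clock: 2.28
ee_pos: [536.5, 270.8, 109.7]
tcp_rot: [-0.232, 0.973, -0.0, -0.002]
wrist_force: [0.6, -0.4, 0.9]
finger_gap: 1.005
```

Call:
step_arm --moves "0 0 0 0 0 0; 0 0 0 0 0 0; 0 0 0 0 0 0; 0 0 0 0 0 0; 0 0 0 0 0 0" --fingers 0 --newtons 25

```text
clock: 2.9
ee_pos: [537.6, 271.1, 111.6]
tcp_rot: [-0.231, 0.973, 0.0, 0.0]
wrist_force: [-0.4, -0.6, 0.1]
finger_gap: 0.505
```

```bash
python3 -c "
from h import *
st()"
```

```text
2.9 [537.6 271.1 111.6] yaw -153.23 z [ 0.  0. -1.] F [-0.4 -0.6  0.1] M [ 0.05  0.05 -0.02] gap 0.505 q [ 0.352  0.395  1.614  0.     1.133 -1.687]
```

Call:
step_arm --moves "0 0 0 0 0 0; 0 0 0 0 0 0; 0 0 0 0 0 0; 0 0 0 0 0 0; 0 0 0 0 0 0"

```text
clock: 3.52
ee_pos: [538.6, 269.0, 111.5]
tcp_rot: [-0.232, 0.973, -0.002, 0.0]
wrist_force: [1.8, -5.5, 0.1]
finger_gap: 0.143
```

```bash
python3 -c "
from h import *
st()"
```

```text
3.525 [538.6 269.  111.5] yaw -153.2 z [ 0.002 -0.004 -1.   ] F [ 1.8 -5.5  0.1] M [-0.79 -0.32 -0.09] gap 0.143 q [ 0.35   0.395  1.614 -0.005  1.133 -1.686]
```

Gripped (the gap is about 13 mm, which fits the wing). Now a gentle test clockwise (tool +z).

Call:
step_arm --moves "0 0 0 0 0 0; 0 0 0 0 0 0.02; 0 0 0 0 0 0.04; 0 0 0 0 0 0.06; 0 0 0 0 0 0.07" --newtons 40

```text
clock: 4.15
ee_pos: [538.6, 269.0, 111.5]
tcp_rot: [-0.198, 0.98, -0.002, 0.001]
wrist_force: [2.2, -5.3, -0.9]
finger_gap: 0.149
```

```bash
python3 -c "
from h import *
st()"
```

```text
4.15 [538.6 269.  111.5] yaw -157.11 z [ 0.002 -0.004 -1.   ] F [ 2.2 -5.3 -0.9] M [-0.68 -0.34  0.66] gap 0.149 q [ 0.35   0.395  1.614 -0.005  1.133 -1.618]
```

After a 3.9° turn the moment rose to 0.66 N m, well over the 0.1 N m friction, so this is the stop. Going back and trying anticlockwise.

Call:
step_arm --moves "0 0 0 0 0 -0.03; 0 0 0 0 0 -0.07; 0 0 0 0 0 -0.11; 0 0 0 0 0 -0.16; 0 0 0 0 0 -0.2"

```text
clock: 4.78
ee_pos: [538.7, 269.0, 111.5]
tcp_rot: [-0.295, 0.956, -0.002, 0.0]
wrist_force: [2.9, -5.1, -0.4]
finger_gap: 0.149
```

```bash
python3 -c "
from h import *
st()"
```

```text
4.775 [538.7 269.  111.5] yaw -145.69 z [ 0.002 -0.004 -1.   ] F [ 2.9 -5.1 -0.4] M [-0.83 -0.42 -0.12] gap 0.149 q [ 0.35   0.395  1.614 -0.005  1.133 -1.818]
```

It gives anticlockwise at about 0.1 N m. Joint 6 has room for about 47° in all with this grip, so I'll turn that far, then regrip half a turn round for the rest.

Call:
step_arm --moves "0 0 0 0 0 -0.1; 0 0 0 0 0 -0.2; 0 0 0 0 0 -0.3; 0 0 0 0 0 -0.4; 0 0 0 0 0 -0.5"

```text
clock: 5.4
ee_pos: [538.9, 268.7, 111.5]
tcp_rot: [-0.523, 0.852, -0.002, -0.0]
wrist_force: [2.6, -6.1, -1.0]
finger_gap: 0.144
```

Call:
step_arm --moves "0 0 0 0 0 -0.06; 0 0 0 0 0 -0.12; 0 0 0 0 0 -0.18; 0 0 0 0 0 -0.18; 0 0 0 0 0 -0.18"

```text
clock: 6.02
ee_pos: [539.0, 268.7, 111.5]
tcp_rot: [-0.596, 0.803, -0.003, -0.0]
wrist_force: [3.7, -5.9, -0.2]
finger_gap: 0.145
```

```bash
python3 -c "
from h import *
st()"
```

```text
6.025 [539.  268.7 111.5] yaw -106.76 z [ 0.003 -0.004 -1.   ] F [ 3.7 -5.9 -0.2] M [-0.9  -0.46  0.09] gap 0.145 q [ 0.35   0.395  1.613 -0.006  1.132 -2.497]
```

Call:
step_arm --moves "0 0 0 0 0 0; 0 0 0 0 0 0; 0 0 0 0 0 0; 0 0 0 0 0 0; 0 0 0 0 0 0" --fingers 1

```text
clock: 6.65
ee_pos: [537.5, 271.3, 111.5]
tcp_rot: [-0.596, 0.803, 0.0, 0.0]
wrist_force: [-0.3, -0.2, 0.2]
finger_gap: 0.641
```

Call:
step_arm --moves "0 0 0 0 0 0; 0 0 -5 0 0 0; 0 0 -20 0 0 0; 0 0 -35 0 0 0; 0 0 -50 0 0 0"

```text
clock: 7.28
ee_pos: [537.9, 271.2, 163.2]
tcp_rot: [-0.596, 0.803, -0.0, 0.001]
wrist_force: [0.1, 0.6, 0.2]
finger_gap: 1.001
```

```bash
python3 -c "
from h import *
st()"
```

```text
7.275 [537.9 271.2 163.2] yaw -106.82 z [ 0.001  0.001 -1.   ] F [0.1 0.6 0.2] M [ 0.11  0.07 -0.05] gap 1.001 q [ 0.352  0.353  1.541  0.     1.246 -2.496]
```

Call:
step_arm --moves "0 0 0 0 0 0.18; 0 0 0 0 0 0.36; 0 0 0 0 0 0.54; 0 0 0 0 0 0.72; 0 0 0 0 0 0.9"

```text
clock: 7.9
ee_pos: [537.8, 271.2, 162.6]
tcp_rot: [-0.185, 0.983, 0.0, 0.001]
wrist_force: [-0.0, 0.3, -0.5]
finger_gap: 0.999
```

Call:
step_arm --moves "0 0 0 0 0 0.18; 0 0 0 0 0 0.36; 0 0 0 0 0 0.54; 0 0 0 0 0 0.72; 0 0 0 0 0 0.9"

```text
clock: 8.52
ee_pos: [537.8, 271.2, 162.6]
tcp_rot: [0.261, 0.965, 0.0, 0.0]
wrist_force: [0.6, -0.0, 0.3]
finger_gap: 0.997
```

Call:
step_arm --moves "0 0 0 0 0 0.18; 0 0 0 0 0 0.36; 0 0 0 0 0 0.54; 0 0 0 0 0 0.72; 0 0 0 0 0 0.9"

```text
clock: 9.15
ee_pos: [537.8, 271.2, 162.5]
tcp_rot: [0.655, 0.756, 0.0, 0.0]
wrist_force: [-0.6, 0.6, 0.4]
finger_gap: 0.999
```

```bash
python3 -c "
from h import *
st();go([538.7,269.2,163],73.2)
for n in('top','side'): cv2.imwrite(f'pics/{n}2.png',grab_frame(n))"
```

```text
9.15 [537.8 271.2 162.5] yaw 98.14 z [ 0.001  0.    -1.   ] F [-0.6  0.6  0.4] M [-0.02  0.03 -0.06] gap 0.999 q [0.352 0.354 1.542 0.    1.245 0.209]
shift [-2.1  0.6 -0.5] rv [ 0.001 -0.001  0.435]
```

View pics/side2.png

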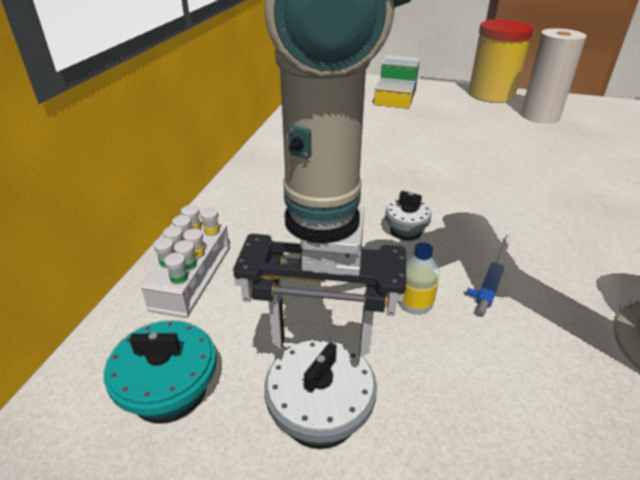

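The wing has turned and now runs in the side picture from about (333,348) down to (308,385). The bottle and small rotor are untouched. Finishing the half turn and regripping.

Call:
step_arm --moves "-1 0 0 0 0 0.15; -2 0.6 0 0 0 0.3; -2 0.6 5 0 0 0.435; -2 0.6 20 0 0 0.435; -2 0.6 35 0 0 0.435"

```text
clock: 9.88
ee_pos: [538.2, 269.2, 125.6]
tcp_rot: [0.8, 0.6, -0.0, -0.0]
wrist_force: [-0.1, -0.8, -0.5]
finger_gap: 1.001
```

Call:
step_arm --moves "0 0 10 0 0 0; 0 0 17 0 0 0; 0 0 17 0 0 0; 0 0 17 0 0 0; 0 0 17 0 0 0"

```text
clock: 10.5
ee_pos: [538.8, 269.4, 110.0]
tcp_rot: [0.801, 0.599, 0.001, 0.0]
wrist_force: [-0.1, -0.5, 0.4]
finger_gap: 0.999
```

```bash
python3 -c "
from h import *
st()"
```

```text
10.5 [538.8 269.4 110. ] yaw 73.56 z [ 0.001  0.    -1.   ] F [-0.1 -0.5  0.4] M [-0.05  0.04 -0.05] gap 0.999 q [0.348 0.396 1.616 0.    1.129 0.635]
```

Call:
step_arm --moves "0 0 0 0 0 0; 0 0 0 0 0 0; 0 0 0 0 0 0; 0 0 0 0 0 0; 0 0 0 0 0 0" --fingers 0

```text
clock: 11.12
ee_pos: [538.5, 269.2, 109.5]
tcp_rot: [0.801, 0.599, 0.0, -0.0]
wrist_force: [-0.4, -0.5, -0.2]
finger_gap: 0.503
```

Call:
step_arm --moves "0 0 0 0 0 0; 0 0 0 0 0 0; 0 0 0 0 0 0; 0 0 0 0 0 0; 0 0 0 0 0 0"

```text
clock: 11.75
ee_pos: [539.3, 269.0, 109.6]
tcp_rot: [0.801, 0.599, 0.001, 0.001]
wrist_force: [3.9, -1.8, -1.1]
finger_gap: 0.147
```

```bash
python3 -c "
from h import *
st()"
```

```text
11.75 [539.3 269.  109.6] yaw 73.55 z [ 0.002 -0.    -1.   ] F [ 3.9 -1.8 -1.1] M [-0.3  -0.38 -0.05] gap 0.147 q [ 3.480e-01  3.970e-01  1.616e+00 -1.000e-03  1.127e+00  6.350e-01]
```

Call:
step_arm --moves "0 0 0 0 0 -0.06; 0 0 0 0 0 -0.12; 0 0 0 0 0 -0.18; 0 0 0 0 0 -0.237; 0 0 0 0 0 -0.237"

```text
clock: 12.38
ee_pos: [539.3, 269.0, 109.5]
tcp_rot: [0.725, 0.689, 0.001, 0.001]
wrist_force: [3.0, -0.5, -1.8]
finger_gap: 0.144
```

```bash
python3 -c "
from h import *
st()"
```

```text
12.375 [539.3 269.  109.5] yaw 87.12 z [ 0.002 -0.    -1.   ] F [ 3.  -0.5 -1.8] M [-0.29 -0.56  0.11] gap 0.144 q [ 3.480e-01  3.970e-01  1.616e+00 -1.000e-03  1.127e+00  3.980e-01]
```

Call:
step_arm --moves "0 0 0 0 0 0; 0 0 0 0 0 0; 0 0 0 0 0 0; 0 0 0 0 0 0; 0 0 0 0 0 0" --fingers 1

```text
clock: 13.0
ee_pos: [538.3, 269.3, 109.5]
tcp_rot: [0.725, 0.689, 0.0, -0.0]
wrist_force: [-1.0, 0.6, 0.5]
finger_gap: 0.643
```

Call:
step_arm --moves "0 0 0 0 0 0; 0 0 -5 0 0 0; 0 0 -20 0 0 0; 0 0 -35 0 0 0; 0 0 -60 0 0 0"

```text
clock: 13.62
ee_pos: [538.3, 269.2, 170.6]
tcp_rot: [0.725, 0.689, -0.0, -0.0]
wrist_force: [0.7, 1.3, -0.1]
finger_gap: 1.002
```

Call:
step_arm --moves "0 0 -30 0 0 0; 0 0 -60 0 0 0; 0 0 -90 0 0 0; 0 0 -110 0 0 0; 0 0 -110 0 0 0"

```text
clock: 14.25
ee_pos: [539.4, 269.6, 282.4]
tcp_rot: [0.725, 0.689, 0.003, 0.001]
wrist_force: [0.7, 1.0, -0.5]
finger_gap: 1.002
```

```bash
python3 -c "
from h import *
st()
for n in('top','side'): cv2.imwrite(f'pics/{n}3.png',grab_frame(n))
s=cv2.imread('pics/side3.png');b=cv2.resize(s[330:450,260:380],(400,400),interpolation=cv2.INTER_CUBIC)
cv2.imwrite('pics/c3.png',np.hstack([b,cv2.resize(s,(400,400))]))"
```

```text
14.25 [539.4 269.6 282.4] yaw 87.14 z [ 0.005  0.002 -1.   ] F [ 0.7  1.  -0.5] M [-0.16  0.06  0.03] gap 1.002 q [0.348 0.29  1.338 0.    1.508 0.398]
```

View pics/c3.png

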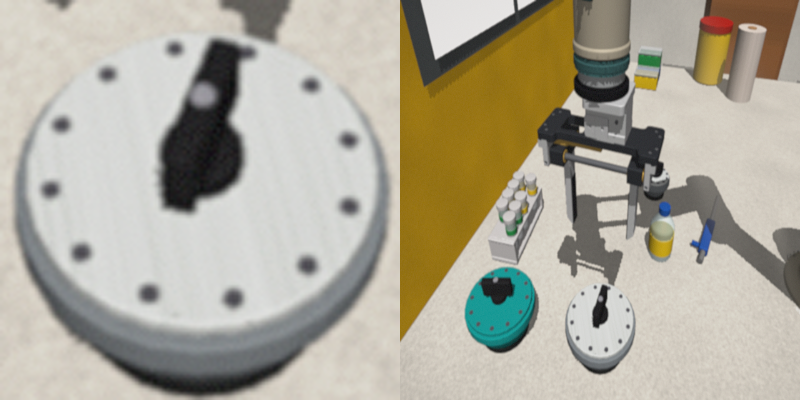

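View pics/top3.png

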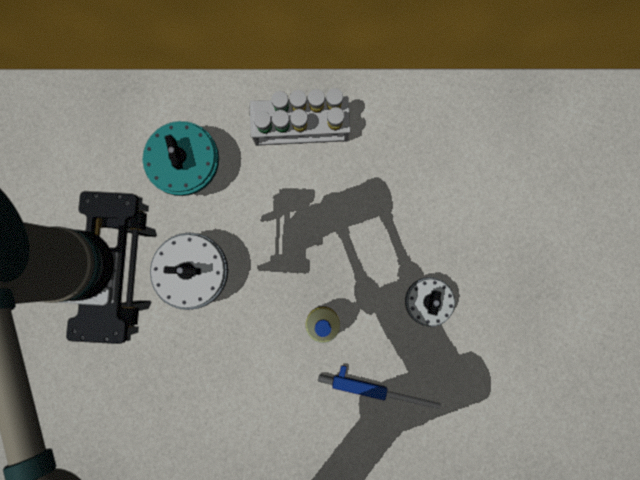

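The wing now lies nearly along world y: in the top picture it runs from (165,269) to (201,271). The bottle (322,327), small knob (433,300) and turquoise rotor are unchanged. Handing in.

```bash
python3 -c "
from h import *
print(arm.job_done())"
```

```text
the job is handed in; nothing more can be done
None
```

I loosened the knob on the larger (grey) rotor by turning it about 60° anticlockwise, and handed the job in at about 14 s of the 32 s allowed.

- **Finding the thread:** I tried clockwise first. After 3.9° the moment rose to about 0.66 N m, far above the 0.1 N m friction, so that was the stop. Anticlockwise it gave at about 0.1 N m.
- **Turning:** Joint 6 would have run out of range in one stroke. I turned about 46°, let go, regripped half a turn round and turned the rest.
- **Angle check:** The gripped wing direction went from 26.8° to 87.1°, so the turn is about 60°. That comes from the gripper's heading; by eye the last top picture agrees, but I did not measure the wing again there.
- **Other things:** In the last top picture the bottle, small knob, turquoise rotor, rack and pipette are where they were. The gripper is open, about 170 mm above where it gripped, and touches nothing. The wrist force readings stayed under about 8 N.

No check failed or disagreed.

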